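# Re-set a sprung work support to its height mark and cam-lock it, keeping hold

### The arm

A 7-joint arm with a two-finger parallel gripper is mounted at the origin on a cart in front of the work surface, level with it; the furniture and walls round the work are solid. World frame = base frame: x ahead of the robot, y to its left, z up, the work surface at z = 0. Lengths are in m, angles in rad, forces in N, time in s.
With the tool pointing down it reaches from about 0.4 to 0.875 m from the base axis. Payload 19.3 kg.
Tool frame: the origin (TCP) lies at the very end of the fingers, on their centre line; the grasp point (between the pads) lies 19 mm behind it (robot.hold_point_z is the distance from the TCP to the grasp point, in m); z points along the fingers, y is the line along which they close (so a half turn about z gives the same grasp; the last joint's range is limited). The gripper opens to 85 mm and grips with 20 to 120 N. Pads are 22 mm wide; open, the fingers measure 114 mm over their backs; the gripper's body (76 mm by 85 mm) begins 54 mm behind the grasp point. The pads swing forward as they close: fully open they stand 13 mm farther back than shut.
Start: joints at [-1.397, 0.521, -0.036, 1.599, 0.021, 1.021, -0.113], TCP at [0.151, 0.607, 0.231] pointing down, gripper open.
Joint ranges: [-2.91, 2.91], [-0.3, 2.13], [-1.5, 1.42], [0.17, 2.43], [-1.26, 4.41], [0.16, 1.93], [-2.52, 2.52]. Speed limits (rad/s): [1.89, 1.89, 2.39, 2.39, 3.01, 3.01, 3.01].

### API

Orientations are given as a unit quaternion [x, y, z, w].
In Python, from rig import robot gives the robot as it stands.
- The arm moves only by the shell command python3 -m creep 'ROWS'. ROWS is JSON, a list of rows, each a list of 3 entries, a list of its own where there are three numbers: the closure, from -1 (fully open) to 1 (shut), then the shift along the tool's x, y, z in m, then the turn, a rotation vector about the tool's x, y, z in degrees. A call has 1 to 20 rows; each row is the pose to reach, as a shift and turn from the pose commanded when the call began, along the tool's axes at that moment; what a row does not reach only later rows make up. A row lasts 1/8 s, in which the tool goes at most 62.5 mm and 10.7 degrees, less where a joint would pass 70% of its speed; a pose out of reach is approached as far as the arm can. A call with a gripper value outside its range is refused whole. The fingers move at their own pace and stop on an object; the grip force is fixed at half the most. Time passes only in rows, so rows that repeat a pose let the fingers close. It gives the time, the measured TCP pose, the force, the opening and the grip force at its end, in the units of the state.
- robot.sense(): the state, without advancing time (a new reading comes with each control period).
- robot.read_camera(name): name is "scene" or "top" or "wrist"; returns the picture (480x640x3 uint8, blue, green, red); there is no depth.
- robot.camera_params(name): a dict with "fx", "fy", "cx", "cy" (pixels), "R" (3x3) and "t" (3): a world point X has camera coordinates R X + t. Camera axes: x right, y down, z forward; pixel columns grow to the right and rows downward; lengths in m; the calibration is good to about 2 mm. A picture is of the moment at which its call begins: read the wrist's pose just before it. camera_params takes no time and is no camera call; for the wrist camera it gives the pose at the moment of the call.
- robot.close_job(): hands the job in; it is judged then, once.
Trained networks look in the newest picture that a camera, given by its name, has taken for a name from the list of things; names that differ only in an ending like _2 or _b are one class to them, and where a whole thing is asked for, a point or a joint stands for the part that bears it (a point fixed in the world has none). Each returns a list of dicts, best first, with "confidence" (0 to 1); they miss things now and then, are a little off and sometimes report something else, mostly with a low value. They report only what shows in the picture. A call takes as long as a camera call.
- robot.silhouettes(camera, label): "pixels" (480x640 bool, what is visible of it) and "location" ([column, row] in pixels, amid what is visible of it).
- robot.mark_of(camera, label): "location" ([column, row] in pixels: a listed point, or the origin of a listed thing).
The state is a dict: "time_s": time; "qpos": joint angles; "qvel": joint speeds; "effort": joint torques, N m; "ee_pos": TCP position; "tcp_rot": TCP orientation; "ft_force": force on the tool from outside, world axes, zero at the start; "torque": the same for the moment, N m; "width": finger opening in m; "grasp_force": force on a finger pad.
Only numpy, scipy, OpenCV 4.12 (cv2) and the standard library are available. Lean on these libraries where they do the work, as an engineer would, in place of code of your own. Each camera call takes 0.05 s, during which the arm holds its last target. There are 200 camera calls.

### The job

The sprung work support on the bench was left locked too tall: swing its red cam lever open so that the post is free, then take hold of the round cork-faced rest and press the post down until the lower edge of the red band round it is level with the top of the brass collar. Still holding the rest at that mark, turn the wrist so that the side of a finger sweeps the red lever fully home again. Finish holding on: the program ends with the rest still gripped, the post at its mark and the lever closed, and the things standing about left where they are.

Things in the scene. Friction and masses are not known exactly. Their poses are not given: they have to be found in the camera images.
- support: work support screwed to the bench: green three-toed cast base (toes reach 75 mm from the axis), column, brass collar; fixed and does not move in an episode. Origin at the bench top on the post's vertical axis, z up; it stands at any of many places and is turned about z.
- collar_top (a point): centre of the top face of the brass collar (29 mm diameter), on the post's axis, 95 mm above the bench; the 18 mm steel post with engraved lines comes up out of it.
- band_edge (a point): point on the post's axis at the lower edge of the red band (4 mm high) round the post; it moves up and down with the post. Each time the band sits somewhere else along the post: when its lower edge is level with the collar top, the post stands 10 to 26 mm above its lowest position.
- rest_center (a point): centre of the round rest on top of the post, the thing to hold: an aluminium disc 50 mm in diameter with a cork face, 26.5 mm high over all; this point is on the axis, 13.5 mm above its underside and 13 mm below its top. It rides on the post and swivels freely about the vertical, without end, so it turns along with a gripper that holds it from above.
- rest: the round rest itself; origin on the axis at its underside, z up; its yaw is of no importance.
- post (a joint): height of the post in m above its lowest position: 0 (rest's underside 10 mm above the collar top) to 0.055 (fully up). A spring pushes the post up: with the lever open it rises to 0.055 by itself and takes 5 to 8 N to press down. At the start it is locked at 0.035 to 0.048 (even locked it creeps up by under 1 mm/s).
- cam_lever (a joint): angle of the cam lever in rad: 0 = fully home (post locked), 1.0 = fully open (stop). It opens clockwise seen from above and closes counter-clockwise, about an axis that lies within 3 mm of the post's axis. It stays where it is left; it bites on the post from about 0.5 rad down, and bringing it home from there takes about 5 to 15 N at the grip.
- jaw: steel jaw inside the lever's ring, 13 mm from the lever's axis at collar height; it presses on the post when the lever is home. Hidden from view, never handled.
- lever_grip (a point): a point on the upright red grip at the end of the cam lever, 36.5 mm from the lever's axis and 130 mm above the bench; the grip is round, 14 mm thick, from 80 to 150 mm above the bench. The direction from the post's axis to it is where the lever points. It stands just outside the rest's rim: fingers that hold the rest with their tips below it meet the grip when the wrist turns about the post.
- spirit_lamp: small bellied spirit lamp, 72 mm across, 71 mm high, loose; leave alone. Origin under its centre.
- wax_block: amber wax block 30x62x18 mm, loose; leave alone. Origin under its centre.
- pumice_cup: white cup with a blue rim, 62 mm across, 45 mm high, loose; leave alone. Origin under its centre.
- matchbox: small red and yellow matchbox 36x52x14 mm lying flat, loose; leave alone. Origin under its centre.

How it is judged:
On the way, in this order (a step that is already met when the one before it is completed fails the run):
1. the cam lever is swung open (past 0.7 rad) (value of joint cam_lever above 0.7 rad), for 0.1 s.
2. with the lever still open, the fingers hold the rest with the red band's lower edge at the collar top (within 4 mm) (value of joint cam_lever above 0.5 rad and z of band_edge in the frame of collar_top between -0.004 and 0.004 m and contact force between the fingers and rest above 3 N), for 0.2 s.
At the end, for the whole second after the job is handed in: The cam lever is home (under 0.12 rad) and its jaw bears on the post (over 10 N), the red band's lower edge is within 4 mm of the collar's top, the post is at rest, the fingers still grip the rest (over 5 N), and the loose lamp, wax block, cup and matchbox are within 30 mm of where they stood (value of joint cam_lever below 0.12 rad and contact force between jaw and anything else above 10 N and z of band_edge in the frame of collar_top between -0.004 and 0.004 m and contact force between the fingers and rest above 5 N and velocity of joint post between -0.01 and 0.01 m/s and distance of each of spirit_lamp, wax_block, pumice_cup, matchbox from where it was at the start of the episode below 0.03 m); the arm keeps its last pose, push and grip.
It fails at once if a loose thing standing about is knocked away (30 mm) (distance of any of spirit_lamp, wax_block, pumice_cup, matchbox from where it was at the start of the episode above 0.03 m).
It also fails if it takes over 51 s, if anything falls off the work surface, if the arm or the gripper's body presses on something with over 40 N, if the wrist force passes 120 N, or if a joint passes its speed limit or range.

## Working session

There is one attempt and no reset: what is moved stays moved. The work goes in short steps, Python scripts to look and compute and a shell command to move; the robot and the scene stay as the last step left them, time stands still between calls to the robot, and variables do not carry over. Pictures are saved under pics/ and viewed, at most 10 in all, crops included, and the job is handed in when it is done.

```bash
mkdir -p pics; ls; cat > h.py <<'E'
import numpy as np, cv2
from rig import robot
def P(n):
    c=robot.camera_params(n); return c,np.array(c['R']),np.array(c['t'])
def ray(n,uv):
    c,R,t=P(n); d=R.T@np.array([(uv[0]-c['cx'])/c['fx'],(uv[1]-c['cy'])/c['fy'],1]); return -R.T@t,d/np.linalg.norm(d)
def atz(n,uv,z):
    o,d=ray(n,uv); return o+d*(z-o[2])/d[2]
def proj(n,X):
    c,R,t=P(n); q=R@np.array(X)+t; return np.array([c['fx']*q[0]/q[2]+c['cx'],c['fy']*q[1]/q[2]+c['cy']])
def tri(obs):
    A=np.zeros((3,3));b=np.zeros(3)
    for n,uv in obs:
        o,d=ray(n,uv);M=np.eye(3)-np.outer(d,d);A+=M;b+=M@o
    return np.linalg.solve(A,b)
E
python3 - <<'E'
from h import *
s=robot.sense();print(s['time_s'],s['ee_pos'],s['tcp_rot'],s['width'])
im={}
for n in ['scene','top']:
    im[n]=robot.read_camera(n)
    cv2.imwrite(f'pics/{n}0.png',im[n])
    for l in ['collar_top','band_edge','rest_center','lever_grip','spirit_lamp','wax_block','pumice_cup','matchbox']:
        r=robot.mark_of(n,l)
        print(n,l,[(np.round(x['location'],1),round(x['confidence'],2)) for x in r[:2]])
        if r:
            z={'collar_top':.095,'lever_grip':.13}.get(l,0)
            print('   ',atz(n,r[0]['location'],z).round(4))
print(robot.sense()['time_s'])
E
```

```text
pics
0.0 [0.15082289 0.60620184 0.23073435] [ 1.21592183e-01  9.92579990e-01 -5.50657032e-04 -1.58561938e-05] 0.085341088759846
scene collar_top []
scene band_edge []
scene rest_center [(array([321.1, 191.4]), 0.59), (array([323.1, 227.3]), 0.5)]
    [0.6153 0.3512 0.    ]
scene lever_grip [(array([384.7, 389.3]), 0.73), (array([334.4, 207.3]), 0.7)]
    [ 0.3857 -0.2685  0.13  ]
scene spirit_lamp [(array([386.7, 390.4]), 0.75), (array([322.4, 194.2]), 0.25)]
    [ 0.4288 -0.2416  0.    ]
scene wax_block [(array([276.4, 170. ]), 0.68)]
    [0.5425 0.4996 0.    ]
scene pumice_cup [(array([382.8, 247.4]), 0.61)]
    [0.6528 0.0864 0.    ]
scene matchbox [(array([302.5, 302.4]), 0.53)]
    [0.3788 0.0492 0.    ]
top collar_top [(array([300.8, 228.2]), 0.88)]
    [0.5434 0.2284 0.095 ]
top band_edge [(array([300.1, 225.3]), 0.23)]
    [0.5609 0.2391 0.    ]
top rest_center [(array([300.6, 229.4]), 0.74), (array([303.2, 224.9]), 0.73)]
    [0.5495 0.2374 0.    ]
top lever_grip [(array([314.1, 220.7]), 0.39)]
    [0.5595 0.1928 0.13  ]
top spirit_lamp [(array([472.9, 274.9]), 0.81)]
    [ 0.4371 -0.2377  0.    ]
top wax_block [(array([211.6, 228.8]), 0.72)]
    [0.5447 0.4863 0.    ]
top pumice_cup [(array([362.5, 200.8]), 0.96), (array([473.6, 276.1]), 0.54)]
    [0.634  0.0674 0.    ]
top matchbox [(array([368.9, 293.1]), 0.57)]
    [0.3795 0.0444 0.    ]
0.9
```

```bash
python3 -c "
import cv2,numpy as np
a=cv2.imread('pics/scene0.png');b=cv2.imread('pics/top0.png')
cv2.imwrite('pics/both.png',cv2.resize(np.vstack([a,b]),(400*1,600)) if 0 else cv2.resize(np.hstack([a,b]),(800,300)))"
```

```text
(no output)
```

View pics/scene0.png

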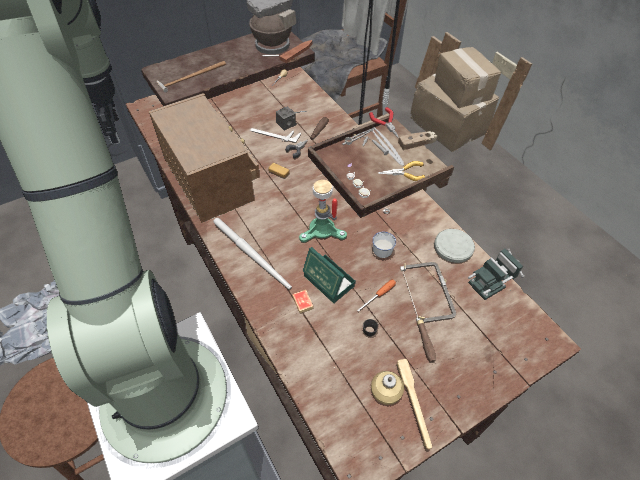

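View pics/top0.png

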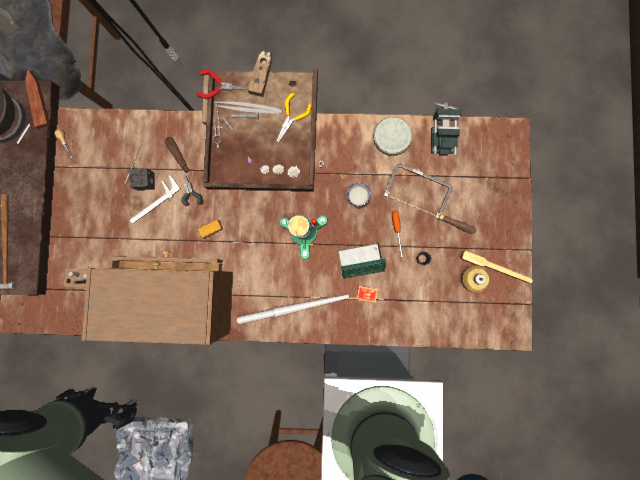

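```bash
python3 - <<'E'
from h import *
a=cv2.imread('pics/scene0.png');b=cv2.imread('pics/top0.png')
c=np.hstack([cv2.resize(a[165:255,290:365],None,fx=5,fy=5,interpolation=2),cv2.resize(b[195:270,270:335],None,fx=6,fy=6,interpolation=2)])
cv2.imwrite('pics/crop0.png',c);print(c.shape)
for n in ['scene','top','wrist']:
    q,R,t=P(n);print(n,q['fx'],(-R.T@t).round(3),R[2].round(3))
robot.read_camera('scene');robot.read_camera('top')
obs=[]
for n in ['scene','top']:
    for l in ['rest','lever_grip']:
        for x in robot.silhouettes(n,l)[:2]:
            m=x['pixels'];v,u=np.nonzero(m);print(n,l,x['confidence'],x['location'],m.sum(),u.min(),u.max(),v.min(),v.max())
            for z in(.13,.16):print('   ',z,atz(n,x['location'],z).round(4))
E
```

```text
(450, 765, 3)
scene 480.5303150171397 [ 0.096 -0.491  1.056] [ 0.322  0.521 -0.79 ]
top 434.2331245506941 [0.434 0.129 1.199] [ 0.086  0.025 -0.996]
wrist 338.6600087756749 [0.078 0.625 0.375] [ 0.281 -0.068 -0.957]
scene rest 0.81 [325.0, 190.1] 305 313 332 180 198
    0.13 [0.5626 0.2463 0.13  ]
    0.16 [0.5475 0.2224 0.16  ]
top rest 0.68 [300.4, 223.3] 342 289 309 216 236
    0.13 [0.5522 0.2266 0.13  ]
    0.16 [0.5488 0.2239 0.16  ]
top rest 0.34 [361.5, 196.2] 408 348 370 183 204
    0.13 [0.6238 0.0768 0.13  ]
    0.16 [0.6185 0.0783 0.16  ]
```

View pics/crop0.png

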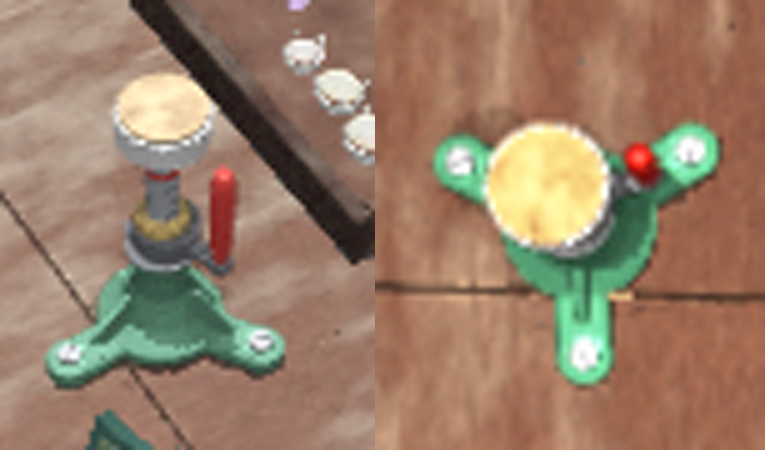

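The crops show the rest disc at scene (322,187), with the red band just below it and the grip at (333,207). In the top view the rest is at (299,226) and the grip at (314,221). I'll lift over the cabinet and take an oblique wrist view from the -x side.

```bash
python3 -m creep '[[-1,[0,0,-0.06],[0,0,0]],[-1,[0,0,-0.12],[0,0,0]],[-1,[0,0,-0.18],[0,0,0]],[-1,[0,0,-0.2],[0,0,0]],[-1,[-0.04,-0.03,-0.2],[0,0,0]],[-1,[-0.08,-0.06,-0.2],[0,0,0]],[-1,[-0.12,-0.09,-0.2],[0,0,0]],[-1,[-0.16,-0.12,-0.2],[0,0,0]],[-1,[-0.2,-0.15,-0.2],[0,0,0]],[-1,[-0.24,-0.18,-0.2],[0,0,0]],[-1,[-0.28,-0.21,-0.2],[0,0,0]],[-1,[-0.32,-0.24,-0.2],[0,0,0]],[-1,[-0.36,-0.26,-0.2],[0,0,0]],[-1,[-0.39,-0.273,-0.2],[0,-10,0]],[-1,[-0.39,-0.273,-0.15],[0,-20,0]],[-1,[-0.39,-0.273,-0.1],[0,-30,0]],[-1,[-0.39,-0.273,-0.05],[0,-40,0]],[-1,[-0.39,-0.273,0.01],[0,-40,0]],[-1,[-0.39,-0.273,0.01],[0,-40,0]]]'
python3 - <<'E'
from h import *
print(robot.sense()['qpos'])
im=robot.read_camera('wrist')
for l in ['collar_top','band_edge','rest_center','lever_grip','rest']:
    r=robot.mark_of('wrist',l); print(l,[(np.round(x['location'],1),round(x['confidence'],2)) for x in r[:2]])
    for x in r[:1]:print(atz('wrist',x['location'],{'collar_top':.095,'lever_grip':.13}.get(l,.15)).round(4))
q,R,t=P('wrist');print(-R.T@t,R[2])
np.savez('w1.npz',R=R,t=t)
cv2.imwrite('pics/w1.png',im)
E
```

```text
time_s: 3.58
ee_pos: [0.4629, 0.2482, 0.2204]
tcp_rot: [0.114, 0.933, -0.04, 0.34]
ft_force: [2.4, 0.8, -1.0]
width: 0.0853
grasp_force: 0.0
[-1.18622711  0.31745297  0.21605327  2.2673248   1.15558935  0.64673428
 -0.64580184]
collar_top [(array([317. , 217.7]), 0.68)]
[0.5413 0.2241 0.095 ]
band_edge [(array([322.2, 249.2]), 0.44), (array([30.1, 14. ]), 0.26)]
[0.5152 0.2357 0.15  ]
rest_center [(array([316.5, 284.3]), 0.89)]
[0.5711 0.2179 0.15  ]
lever_grip [(array([284.1, 264.1]), 0.56)]
[0.5657 0.1897 0.13  ]
rest [(array([322.9, 264.1]), 0.92)]
[0.5422 0.2313 0.15  ]
[0.3198153  0.2837089  0.28553919] [ 0.81308226 -0.20063125 -0.54648361]
```

View pics/w1.png

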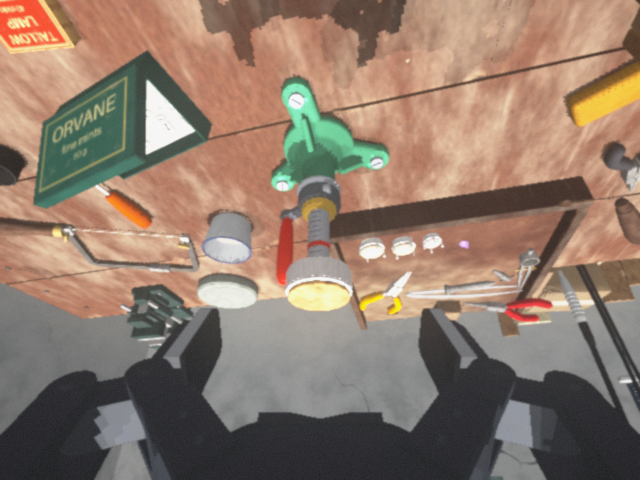

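The picture is upside down. It shows the collar at (318,208), the band near (319,244), the rest at (320,285) and the red grip at (286,250). I'll zoom in on these.

```bash
python3 - <<'E'
import cv2
a=cv2.imread('pics/w1.png')[190:315,262:362]
a=cv2.rotate(a,cv2.ROTATE_180)
cv2.imwrite('pics/w1c.png',cv2.resize(a,None,fx=4.8,fy=4.8,interpolation=2))
b=cv2.imread('pics/w1.png')
for r in range(196,275): print(r,b[r,319],b[r,323],end=' | ' if r%2 else '\n')
E
```

```text
196 [ 80  94 106] [91 93 93]
197 [ 70 118 144] [ 79  96 108] | 198 [ 63 127 158] [ 73 118 144]
199 [ 67 133 163] [ 67 128 160] | 200 [ 64 131 163] [ 69 131 160]
201 [ 67 134 167] [ 65 128 157] | 202 [ 73 145 184] [ 65 129 160]
203 [ 73 153 192] [ 62 130 159] | 204 [ 73 152 190] [ 68 127 158]
205 [ 68 139 174] [ 62 124 153] | 206 [ 70 132 162] [ 66 122 152]
207 [ 68 124 151] [ 69 125 153] | 208 [ 91 127 147] [ 76 123 148]
209 [118 125 133] [101 124 143] | 210 [119 119 121] [122 126 134]
211 [117 115 115] [130 128 129] | 212 [130 127 129] [134 130 133]
213 [137 132 133] [134 130 130] | 214 [134 132 132] [135 132 132]
215 [135 133 135] [132 128 130] | 216 [135 133 134] [133 130 130]
217 [137 134 136] [133 130 133] | 218 [136 133 133] [131 129 131]
219 [128 125 125] [130 127 129] | 220 [117 116 117] [133 127 129]
221 [132 127 129] [131 129 132] | 222 [136 135 136] [137 131 134]
223 [134 131 133] [135 130 132] | 224 [139 136 136] [131 128 129]
225 [137 132 133] [131 128 131] | 226 [138 134 137] [136 132 133]
227 [136 132 134] [132 131 132] | 228 [133 129 132] [132 130 130]
229 [126 122 12
[... 802 characters left out ...]
0 133] | 254 [141 140 144] [136 133 137]
255 [142 141 146] [134 134 139] | 256 [155 157 163] [141 142 147]
257 [167 169 177] [156 158 165] | 258 [167 170 177] [162 166 171]
259 [164 167 174] [161 165 171] | 260 [163 167 174] [162 166 171]
261 [165 169 175] [161 164 170] | 262 [168 172 178] [161 162 171]
263 [168 169 176] [162 163 171] | 264 [170 173 178] [162 164 172]
265 [168 171 178] [161 165 171] | 266 [165 169 178] [160 163 172]
267 [166 170 178] [165 165 174] | 268 [165 170 175] [162 165 173]
269 [166 170 179] [165 167 176] | 270 [167 173 178] [162 166 174]
271 [163 168 176] [164 168 176] | 272 [162 167 174] [163 166 176]
273 [165 170 178] [165 169 178] | 274 [170 173 182] [182 185 193]
```

View pics/w1c.png

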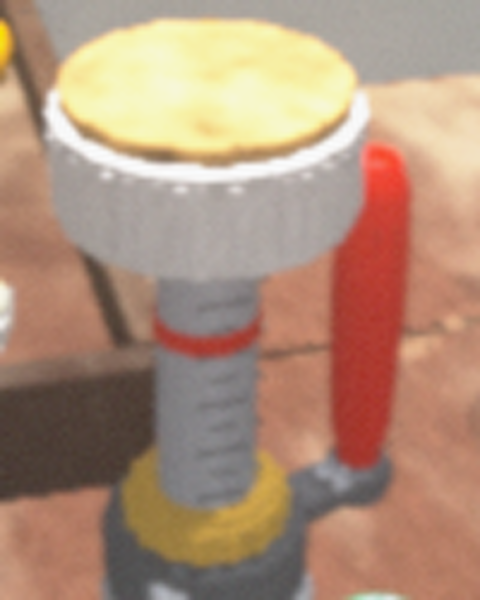

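```bash
python3 - <<'E'
from h import *
def plane(uv,p,f):
    o,d=ray('wrist',uv); s=(p-o[:2])@f/(d[:2]@f); return o+s*d
c,R,t=P('wrist'); o=-R.T@t
J=atz('wrist',(318.5,208.8),.095); 
f=(J-o)[:2]; f/=np.linalg.norm(f); ax=J[:2]+.009*f
print('axis',ax,'heading',np.degrees(np.arctan2(f[1],f[0])))
for r in(240.2,244.8): print('post',r,plane((318.8,r),J[:2],f)[2])
print('underside',plane((319,255.8),ax-.025*f,f)[2])
print('top back/front', [proj('wrist',[*(ax+k*f),z]).round(1) for k,z in((-.024,.170),(.024,.170),(-.024,.175),(.024,.175))])
# grip: top in crop (385,150)->, base (362,460)
for (x,y),z in(((385,165),.145),((374,300),.115),((362,440),.085)):
    uv=(361-x/4.8,314-y/4.8)
    G=atz('wrist',uv,z); e=G[:2]-ax
    print(uv,G.round(4),np.hypot(*e),np.degrees(np.arctan2(e[1],e[0])))
for uv,z in(((298.7,226.2),.172),((314.2,221.3),.15)): print('top',atz('top',uv,z))
s=robot.sense();print(s['qpos'])
E
```

```text
axis [0.54875023 0.22611763] heading -14.120430738444261
post 240.2 0.1281847216513129
post 244.8 0.13270573615147976
underside 0.15322601159971252
top back/front [array([318.6, 276.5]), array([318.6, 304.3]), array([318.6, 282.8]), array([318.7, 309.9])]
(280.79166666666663, 279.625) [0.5672 0.1872 0.145 ] 0.043043002953379844 -64.59239661802461
(283.0833333333333, 251.5) [0.5682 0.1872 0.115 ] 0.04347652160182223 -63.403229001789235
(285.5833333333333, 222.33333333333331) [0.5633 0.1897 0.085 ] 0.0392117981139079 -68.1842790982292
top [0.54046528 0.22664187 0.172     ]
top [0.55570433 0.19136138 0.15      ]
[-1.18310789  0.31312255  0.21584324  2.26187883  1.1453644   0.65156644
 -0.63141569]
```

The arm was still settling when I read the camera's pose, so I'll take a new picture at rest.

```bash
cat > m.py <<'E'
from h import *
im=robot.read_camera('wrist'); P('wrist'); 
im=robot.read_camera('wrist'); print(robot.sense()['qpos'][:3])
cv2.imwrite('pics/w2.png',im)
hsv=cv2.cvtColor(im,cv2.COLOR_BGR2HSV)
p=lambda c:[(round(float(x['location'][0]),1),round(float(x['location'][1]),1),round(x['confidence'],2)) for x in robot.mark_of('wrist',c)[:1]]
for l in('collar_top','band_edge','rest_center','lever_grip'):print(l,p(l))
s=robot.silhouettes('wrist','rest')[0]['pixels'];v,u=np.nonzero(s);print('rest',u.min(),u.max(),v.min(),v.max())
red=((hsv[...,0]<6)|(hsv[...,0]>172))&(hsv[...,1]>130)&(hsv[...,2]>80)
red[:190]=0;red[320:]=0;red[:,:260]=0;red[:,350:]=0
n,L,st,ce=cv2.connectedComponentsWithStats(red.astype(np.uint8))
for i in range(1,n):
    if st[i,4]>15:print('red',st[i],ce[i])
for uc in(317,320,323):
    c=im[195:262,uc].astype(int); sat=c.max(1)-c.min(1); print(uc,list(sat))
E
python3 m.py
```

```text
[-1.18306658  0.3130699   0.21583287]
collar_top [(318.3, 211.3, 0.75)]
band_edge [(317.6, 241.1, 0.69)]
rest_center [(315.8, 276.7, 0.67)]
lever_grip [(287.5, 257.1, 0.76)]
rest 285 351 251 306
red [277 214  17  67 795] [284.6490566  246.13459119]
red [308 237  22   7  71] [318.52112676 239.16901408]
317 [np.int64(99), np.int64(98), np.int64(102), np.int64(105), np.int64(118), np.int64(120), np.int64(112), np.int64(110), np.int64(102), np.int64(76), np.int64(23), np.int64(1), np.int64(2), np.int64(4), np.int64(3), np.int64(5), np.int64(3), np.int64(4), np.int64(4), np.int64(2), np.int64(2), np.int64(1), np.int64(1), np.int64(4), np.int64(4), np.int64(3), np.int64(3), np.int64(1), np.int64(4), np.int64(1), np.int64(4), np.int64(2), np.int64(4), np.int64(4), np.int64(4), np.int64(3), np.int64(4), np.int64(2), np.int64(2), np.int64(5), np.int64(15), np.int64(59), np.int64(101), np.int64(120), np.int64(111), np.int64(72), np.int64(25), np.int64(4), np.int64(4), np.int64(2), np.int64(2), np.int64(5), np.int64(4), np.int64(4), np.int64(4), np.int64(3), np.int64(7), np.int64(7), np.int64(9
[... 1223 characters left out ...]
p.int64(5), np.int64(4), np.int64(1), np.int64(1), np.int64(1), np.int64(4), np.int64(6), np.int64(4), np.int64(5), np.int64(4), np.int64(4), np.int64(3), np.int64(3), np.int64(3), np.int64(1), np.int64(4), np.int64(2), np.int64(3), np.int64(2), np.int64(4), np.int64(5), np.int64(4), np.int64(2), np.int64(2), np.int64(1), np.int64(1), np.int64(12), np.int64(42), np.int64(90), np.int64(116), np.int64(120), np.int64(88), np.int64(36), np.int64(9), np.int64(4), np.int64(4), np.int64(3), np.int64(4), np.int64(5), np.int64(4), np.int64(3), np.int64(5), np.int64(7), np.int64(9), np.int64(7), np.int64(9), np.int64(9), np.int64(10), np.int64(11), np.int64(9), np.int64(10), np.int64(13), np.int64(9)]
```

```bash
python3 - <<'E'
from h import *
def plane(uv,p,f):
    o,d=ray('wrist',uv); s=(p-o[:2])@f/(d[:2]@f); return o+s*d
c,R,t=P('wrist'); o=-R.T@t
J=atz('wrist',(318.5,204.6),.095); 
f=(J-o)[:2]; f/=np.linalg.norm(f); ax=J[:2]+.009*f
print('axis',ax)
for r in(236.1,240.4): print('post',r,plane((318.5,r),J[:2],f)[2])
print('underside',plane((318.5,251.3),ax-.025*f,f)[2])
print('top', [proj('wrist',[*(ax+k*f),z]).round(1) for k,z in((.024,.170),(.024,.175),(.024,.18))])
for r,z in((1,.145),(2,.115),(3,.088)):
    uv={1:(281.2,275),2:(284.6,247),3:(286.5,222)}[r]
    G=atz('wrist',uv,z); e=G[:2]-ax
    print(uv,G.round(4),np.hypot(*e),np.degrees(np.arctan2(e[1],e[0])))
print('top cam',atz('top',(298.7,226.2),.179))
s=robot.sense();print(s['ee_pos'],s['tcp_rot'])
E
```

```text
axis [0.5407777 0.2275273]
post 236.1 0.12778064159680355
post 240.4 0.1319407615888715
underside 0.1525204812766932
top [array([318.5, 302.3]), array([318.5, 308.1]), array([318.5, 314. ])]
(281.2, 275) [0.556  0.1911 0.145 ] 0.03949901084335555 -67.404242331903
(284.6, 247) [0.5584 0.1915 0.115 ] 0.04006769101019377 -63.91787987685971
(286.5, 222) [0.5567 0.1925 0.088 ] 0.038512166913503336 -65.58702404758215
top cam [0.53974075 0.22597805 0.179     ]
[0.46366449 0.24741758 0.22180846] [ 0.11454947  0.93265085 -0.04130817  0.33960924]
```

```bash
python3 -m creep '[[-1,[-0.02,0,-0.03],[0,0,0]],[-1,[-0.05,0,-0.06],[0,10,0]],[-1,[-0.05,0,-0.06],[0,20,0]],[-1,[-0.05,0,-0.06],[0,30,0]],[-1,[-0.05,0,-0.06],[0,40,0]],[-1,[-0.05,0,-0.06],[0,40,0]],[-1,[-0.05,0,-0.06],[0,40,0]]]'
cat > d.py <<'E'
import sys;from h import *
from scipy.spatial.transform import Rotation as Ro
s=robot.sense();M=Ro.from_quat(s['tcp_rot']).as_matrix();p=np.array(s['ee_pos'])
T=np.array(eval(sys.argv[1]))
print(s['time_s'],'p',p.round(4),'y az',np.degrees(np.arctan2(M[1,1],M[0,1])).round(1),'z',M[:,2].round(4),'shift',(M.T@(T-p)).round(4),'q',np.round(s['qpos'],2),'w',s['width'],s['grasp_force'],'F',np.round(s['ft_force'],1),np.round(s['torque'],2))
E
python3 d.py '[.5405,.227,.26]'
```

```text
time_s: 5.1
ee_pos: [0.4653, 0.2457, 0.2994]
tcp_rot: [0.124, 0.992, 0.0, -0.001]
ft_force: [-0.7, -0.6, -0.4]
width: 0.0853
grasp_force: 0.0
5.1 p [0.4653 0.2457 0.2994] y az 75.8 z [-0.0017  0.0011 -1.    ] shift [-0.0776  0.0003  0.0392] q [-0.71  0.29  0.14  1.78 -0.05  1.07  0.77] w 0.08531674103989813 0.0 F [-0.7 -0.6 -0.4] [-0.04  0.03 -0.03]
```

```bash
python3 -m creep '[[-1,[-0.03,0,0],[0,0,10]],[-1,[-0.06,0,0],[0,0,20]],[-1,[-0.0776,0,0],[0,0,30]],[-1,[-0.0776,0,0],[0,0,40]],[-1,[-0.0776,0,0],[0,0,50]],[-1,[-0.0776,0,0],[0,0,60]],[-1,[-0.0776,0,0],[0,0,70]],[-1,[-0.0776,0,0.02],[0,0,80]],[-1,[-0.0776,0,0.04],[0,0,90]],[-1,[-0.0776,0,0.04],[0,0,94]],[-1,[-0.0776,0,0.04],[0,0,94]],[-1,[-0.0776,0,0.04],[0,0,94]]]'
python3 d.py '[.5405,.227,.138]'
python3 - <<'E'
from h import *
im=robot.read_camera('wrist');cv2.imwrite('pics/w3.png',im)
for l in('rest_center','lever_grip'):
  for x in robot.mark_of('wrist',l)[:1]: print(l,x['confidence'],np.round(x['location']),atz('wrist',x['location'],.164 if l[0]=='r' else .13))
print([proj('wrist',[.5405,.227,z]).round() for z in(.164,.178)])
E
```

```text
time_s: 6.6
ee_pos: [0.5382, 0.229, 0.2596]
tcp_rot: [0.808, 0.589, 0.0, 0.0]
ft_force: [-0.9, 1.1, -0.3]
width: 0.0854
grasp_force: 0.0
6.6 p [0.5382 0.229  0.2596] y az -17.8 z [ 5.e-04 -2.e-04 -1.e+00] shift [-0.0012  0.0027  0.1216] q [-0.86  0.47  0.51  1.7  -0.26  1.04 -0.58] w 0.08539648292392757 0.0 F [-0.9  1.1 -0.3] [-0.03  0.06  0.02]
rest_center 0.75 [324. 253.] [0.5406292  0.22773232 0.164     ]
lever_grip 0.82 [356. 273.] [0.55833712 0.19119578 0.13      ]
[array([324., 253.]), array([324., 259.])]
```

View pics/w3.png

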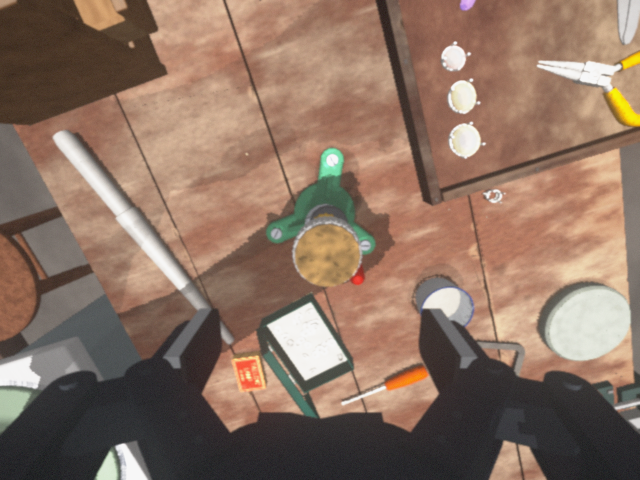

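The wrist view confirms the rest at (327,252) and the grip at (358,280), clear of where the fingers will come down. Next I descend and close.

```bash
python3 -m creep '[[-1,[-0.001,0.003,0.03],[0,0,0]],[-1,[-0.001,0.003,0.06],[0,0,0]],[-1,[-0.001,0.003,0.09],[0,0,0]],[-1,[-0.001,0.003,0.12],[0,0,0]],[-1,[-0.001,0.003,0.132],[0,0,0]],[-1,[-0.001,0.003,0.132],[0,0,0]],[-1,[-0.001,0.003,0.132],[0,0,0]],[-1,[-0.001,0.003,0.132],[0,0,0]]]'
python3 d.py '[.5405,.2275,.128]'
```

```text
time_s: 7.75
ee_pos: [0.5414, 0.2271, 0.1283]
tcp_rot: [0.809, 0.588, 0.001, 0.0]
ft_force: [0.3, 0.5, -0.3]
width: 0.0856
grasp_force: 0.0
7.75 p [0.5414 0.2271 0.1283] y az -18.0 z [ 1.2e-03  7.0e-04 -1.0e+00] shift [ 0.0001 -0.001   0.0003] q [-0.79  0.63  0.42  1.81 -0.36  0.77 -0.49] w 0.0855635498102879 0.0 F [ 0.3  0.5 -0.3] [ 0.01 -0.   -0.02]
```

```bash
python3 -m creep '[[0,[0,-0.001,0],[0,0,0]],[1,[0,-0.001,0],[0,0,0]],[1,[0,-0.001,0],[0,0,0]],[1,[0,-0.001,0],[0,0,0]],[1,[0,-0.001,0],[0,0,0]],[1,[0,-0.001,0],[0,0,0]],[1,[0,-0.001,0],[0,0,0]],[1,[0,-0.001,0],[0,0,0]]]'
python3 d.py '[.5405,.2275,.128]'
```

```text
time_s: 8.75
ee_pos: [0.5428, 0.2267, 0.1285]
tcp_rot: [0.809, 0.588, 0.002, 0.001]
ft_force: [13.5, -2.4, 4.0]
width: 0.0484
grasp_force: 61.7
8.75 p [0.5428 0.2267 0.1285] y az -18.0 z [ 5.5e-03  4.0e-04 -1.0e+00] shift [ 0.0001 -0.0024  0.0005] q [-0.79  0.63  0.43  1.81 -0.36  0.77 -0.49] w 0.04838508109272544 61.70209136791527 F [13.5 -2.4  4. ] [-0.59 -2.52  0.01]
```

```bash
python3 -m creep '[[1,[0,0.003,0],[0,0,0]],[1,[0,0.003,0],[0,0,0]],[1,[0,0.003,0],[0,0,0]],[1,[0,0.003,0],[0,0,10]],[1,[0,0.003,0],[0,0,10]]]'
python3 d.py '[.5405,.2275,.128]'
```

```text
time_s: 9.38
ee_pos: [0.5428, 0.2266, 0.1277]
tcp_rot: [0.858, 0.514, 0.0, -0.0]
ft_force: [-3.2, 0.5, 7.7]
width: 0.0485
grasp_force: 62.0
9.375 p [0.5428 0.2266 0.1277] y az -28.1 z [ 0.e+00  3.e-04 -1.e+00] shift [-0.0003 -0.0025 -0.0003] q [-0.82  0.65  0.47  1.81 -0.4   0.78 -0.63] w 0.04848442538170707 62.0162647543475 F [-3.2  0.5  7.7] [0.06 0.52 0.01]
```

```bash
python3 -m creep '[[1,[0,0,0],[0,0,8]],[1,[0,0,0],[0,0,16]],[1,[0,0,0],[0,0,24]],[1,[0,0,0],[0,0,32]],[1,[0,0,0],[0,0,40]],[1,[0,0,0],[0,0,48]],[1,[0,0,0],[0,0,56]],[1,[0,0,0],[0,0,64]],[1,[0,0,0],[0,0,64]],[1,[0,0,0],[0,0,64]]]'
python3 d.py '[.5428,.2266,.128]'
python3 - <<'E'
from h import *
a=robot.read_camera('scene');b=robot.read_camera('top')
for n in('scene','top'):
  for x in robot.mark_of(n,'lever_grip')[:2]:
    G=atz(n,x['location'],.13);e=G[:2]-[.5425,.2268];print(n,x['confidence'],G,np.hypot(*e),np.degrees(np.arctan2(e[1],e[0])))
c=np.hstack([cv2.resize(a[150:250,280:380],None,fx=4,fy=4,interpolation=2),cv2.resize(b[190:270,260:340],None,fx=5,fy=5,interpolation=2)])
cv2.imwrite('pics/open.png',c)
E
```

```text
time_s: 10.62
ee_pos: [0.5424, 0.2274, 0.1274]
tcp_rot: [1.0, -0.017, -0.001, -0.001]
ft_force: [-4.5, 4.8, 3.2]
width: 0.0487
grasp_force: 66.8
10.625 p [0.5424 0.2274 0.1274] y az -91.9 z [-0.001   0.0011 -1.    ] shift [ 0.0005  0.0008 -0.0006] q [-1.    0.74  0.77  1.82 -0.67  0.86 -1.51] w 0.04865486016214716 66.83200711238896 F [-4.5  4.8  3.2] [1.06 0.77 0.07]
scene 0.69 [0.51911085 0.19898041 0.13      ] 0.03634531476035572 -130.05524474493666
```

View pics/open.png

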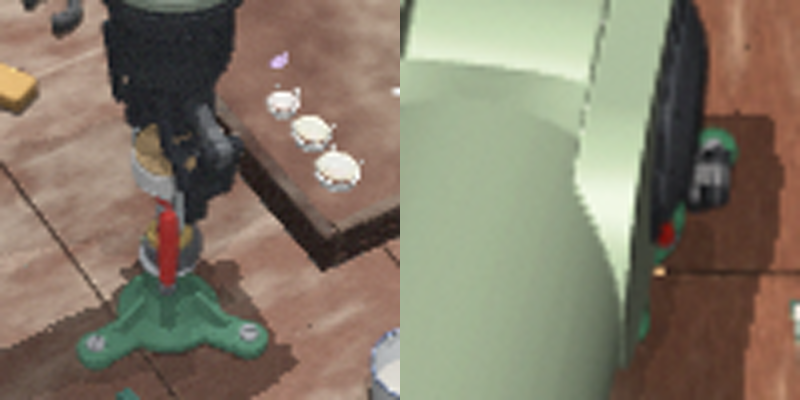

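The lever is now open (about -127°), and the grip shows in front of the post in the scene view. The locked post creeps, so I'll raise it gently against its top stop while still gripping. The stop is at 0.055, which gives me a height reference.

```bash
python3 -m creep '[[1,[0,0,-0.002],[0,0,0]],[1,[0,0,-0.004],[0,0,0]],[1,[0,0,-0.004],[0,0,0]],[1,[0,0,-0.004],[0,0,0]]]' | grep -E 'pos|ft'
python3 -m creep '[[1,[0,0,-0.002],[0,0,0]],[1,[0,0,-0.002],[0,0,0]],[1,[0,0,-0.002],[0,0,0]]]' | grep -E 'pos|ft'
python3 -m creep '[[1,[0,0,-0.002],[0,0,0]],[1,[0,0,-0.002],[0,0,0]],[1,[0,0,-0.002],[0,0,0]]]' | grep -E 'pos|ft'
```

```text
ee_pos: [0.5424, 0.2274, 0.1315]
ft_force: [-5.7, 4.1, 4.8]
ee_pos: [0.5423, 0.2274, 0.1335]
ft_force: [-5.5, 5.1, 4.4]
ee_pos: [0.5424, 0.2274, 0.1356]
ft_force: [-5.5, 5.1, 5.6]
```

```bash
for i in 1 2 3; do python3 -m creep '[[1,[0,0,-0.0015],[0,0,0]],[1,[0,0,-0.0015],[0,0,0]],[1,[0,0,-0.0015],[0,0,0]]]' | grep -E 'pos|ft'; done
```

```text
ee_pos: [0.5423, 0.2274, 0.137]
ft_force: [-4.7, 4.7, 5.8]
ee_pos: [0.5424, 0.2274, 0.1386]
ft_force: [-4.9, 3.8, 5.1]
ee_pos: [0.5423, 0.2274, 0.14]
ft_force: [-5.7, 5.1, 5.6]
```

```bash
for i in 1 2 3 4; do python3 -m creep '[[1,[0,0,-0.002],[0,0,0]],[1,[0,0,-0.002],[0,0,0]],[1,[0,0,-0.002],[0,0,0]]]' | grep -E 'pos|ft'; done
```

```text
ee_pos: [0.5423, 0.2274, 0.1413]
ft_force: [0.3, 6.1, -9.3]
ee_pos: [0.5421, 0.2273, 0.1418]
ft_force: [10.9, 7.6, -40.2]
ee_pos: [0.5418, 0.2272, 0.1422]
ft_force: [21.6, 8.5, -70.7]
ee_pos: [0.5412, 0.2272, 0.1438]
ft_force: [19.9, 8.9, -72.7]
```

The stop is at TCP z ≈ 0.141, so the post stood near 0.041 at the grip. That doesn't fit the first picture well. I'll let go with the post fully up, which is a known 0.055, and look at the band again from the side.

```bash
python3 -m creep '[[1,[0,0,0.002],[0,0,-8]],[1,[0,0,0.002],[0,0,-8]],[0,[0,0,0.002],[0,0,-8]],[-1,[0,0,0.002],[0,0,-8]],[-1,[0,0,0.002],[0,0,-8]],[-1,[0,0,0.002],[0,0,-8]],[-1,[0,0,-0.02],[0,0,-8]],[-1,[0,0,-0.05],[0,0,-8]],[-1,[0,0,-0.09],[0,0,-8]],[-1,[0,0,-0.13],[0,0,-18]],[-1,[0,0,-0.156],[0,0,-28]],[-1,[0,0,-0.156],[0,0,-38]],[-1,[0,0,-0.156],[0,0,-48]],[-1,[0,0,-0.156],[0,0,-58]],[-1,[0,0,-0.156],[0,0,-68]],[-1,[0,0,-0.156],[0,0,-78]],[-1,[0,0,-0.156],[0,0,-88]],[-1,[0,0,-0.156],[0,0,-98]],[-1,[0,0,-0.156],[0,0,-108]],[-1,[0,0,-0.156],[0,0,-118]]]'
python3 -m creep '[[-1,[0,0,0],[0,0,-10]],[-1,[0,0,0],[0,0,-20]],[-1,[0,0,0],[0,0,-30]],[-1,[0,0,0],[0,0,-40]],[-1,[0,0,0],[0,0,-50]],[-1,[0,0,0],[0,0,-50]],[-1,[0,0,0],[0,0,-50]]]'
python3 d.py '[.4638,.2475,.2218]'
```

```text
time_s: 17.2
ee_pos: [0.543, 0.226, 0.3042]
tcp_rot: [0.527, 0.85, 0.0, 0.0]
ft_force: [-0.1, -1.0, -0.2]
width: 0.0857
grasp_force: 0.0
time_s: 18.08
ee_pos: [0.543, 0.226, 0.304]
tcp_rot: [0.124, 0.992, 0.0, 0.0]
ft_force: [-0.1, -0.8, -0.1]
width: 0.0856
grasp_force: 0.0
18.075 p [0.543 0.226 0.304] y az 75.8 z [ 2.e-04 -0.e+00 -1.e+00] shift [0.0821 0.0013 0.0822] q [-0.65  0.4   0.22  1.62 -0.09  1.13  0.91] w 0.08556107740940005 0.0 F [-0.1 -0.8 -0.1] [-0.04  0.01 -0.03]
```

```bash
python3 -m creep '[[-1,[0.045,0,0],[0,-8,0]],[-1,[0.082,0,0.02],[0,-18,0]],[-1,[0.082,0,0.05],[0,-28,0]],[-1,[0.082,0,0.082],[0,-38,0]],[-1,[0.082,0,0.082],[0,-40,0]],[-1,[0.082,0,0.082],[0,-40,0]],[-1,[0.082,0,0.082],[0,-40,0]],[-1,[0.082,0,0.082],[0,-40,0]]]'
python3 m.py | sed 's/np.int64//g'; python3 - <<'E'
import cv2
a=cv2.imread('pics/w2.png')[180:330,255:375]
cv2.imwrite('pics/w2c.png',cv2.resize(cv2.rotate(a,cv2.ROTATE_180),None,fx=4,fy=4,interpolation=2))
E
```

```text
time_s: 19.08
ee_pos: [0.4637, 0.2461, 0.2224]
tcp_rot: [0.115, 0.933, -0.042, 0.339]
ft_force: [-0.2, 0.0, -0.3]
width: 0.0854
grasp_force: 0.0
[-1.39680406  0.34185983  0.48586393]
collar_top [(321.0, 212.5, 0.71)]
band_edge [(321.0, 253.5, 0.64)]
rest_center [(322.3, 294.4, 0.82)]
lever_grip [(280.4, 236.0, 0.6)]
rest 287 355 267 321
red [ 270  190   20   71 1077] [279.92293408 226.37975859]
red [310 250  23   8  84] [321.20238095 252.66666667]
317 [(86), (98), (102), (100), (107), (116), (123), (117), (125), (126), (106), (41), (4), (4), (4), (2), (5), (2), (4), (3), (3), (4), (4), (6), (2), (3), (4), (4), (5), (3), (1), (3), (3), (4), (2), (3), (4), (5), (2), (2), (3), (1), (3), (3), (2), (5), (4), (5), (3), (3), (4), (2), (5), (6), (27), (78), (113), (122), (107), (68), (27), (6), (4), (4), (1), (7), (5)]
320 [(91), (98), (96), (103), (108), (117), (125), (117), (121), (117), (69), (19), (2), (4), (2), (1), (2), (6), (6), (5), (2), (5), (4), (3), (3), (6), (4), (6), (5), (3), (3), (4), (4), (4), (4), (5), (5), (4), (4), (4), (2), (2), (5), (4), (4), (2), (3), (5), (4), (3), (3), (3), (2), (9), (39), (94), (124), (119), (102), (48), (14), (7), (5), (3), (2), (5), (6)]
323 [(96), (103), (101), (106), (118), (119), (116), (114), (127), (118), (71), (15), (4), (3), (5), (6), (5), (3), (3), (4), (3), (5), (4), (2), (3), (6), (3), (3), (3), (5), (4), (3), (3), (1), (1), (2), (2), (2), (3), (4), (4), (4), (2), (2), (6), (2), (2), (2), (5), (2), (3), (4), (4), (11), (43), (95), (118), (124), (94), (39), (10), (6), (4), (4), (5), (5), (5)]
```

View pics/w2c.png

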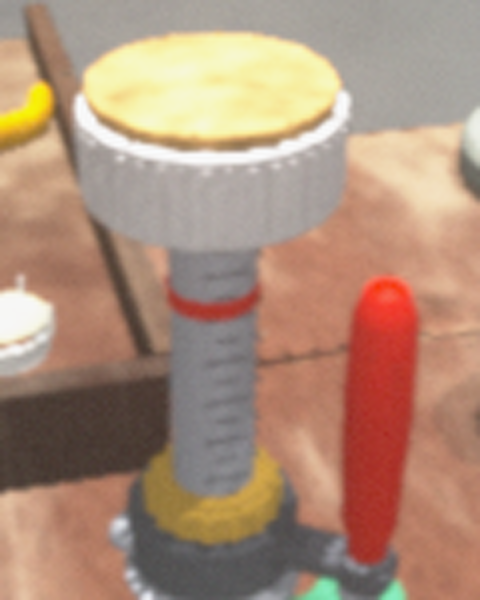

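```bash
python3 - <<'E'
from h import *
def plane(uv,p,f):
    o,d=ray('wrist',uv); s=(p-o[:2])@f/(d[:2]@f); return o+s*d
c,R,t=P('wrist'); o=-R.T@t
J=atz('wrist',(320.5,205.6),.095); 
f=(J-o)[:2]; f/=np.linalg.norm(f); ax=J[:2]+.009*f
print('axis',ax,'collar front row',proj('wrist',[*(ax-.0145*f),.095]))
for A in(ax,np.array([.5428,.2266])):
    for r in(249.3,253.8): print('post',r,plane((320.5,r),A-.009*f,f)[2])
    print('underside',plane((320.5,266.8),A-.025*f,f)[2])
    print('proj', [proj('wrist',[*(A+k*f),z]).round(1)[1] for k,z in((-.009,.095),(-.025,.16),(.023,.1865),(-.025,.150))])
G=atz('wrist',(274,258),.145);e=G[:2]-[.5428,.2266];print(G,np.hypot(*e),np.degrees(np.arctan2(e[1],e[0])))
G=atz('wrist',(279.9,226.4),.115);e=G[:2]-[.5428,.2266];print(G,np.hypot(*e),np.degrees(np.arctan2(e[1],e[0])))
E
python3 d.py '[.5428,.2266,.30]'
```

```text
axis [0.54278142 0.22706925] collar front row [320.48128513 201.30090941]
post 249.3 0.1395653691018218
post 253.8 0.14373077924820482
underside 0.16471265050306044
proj [np.float64(205.6), np.float64(261.0), np.float64(321.7), np.float64(249.2)]
post 249.3 0.13948041387538698
post 253.8 0.14364826512277368
underside 0.16463695779562265
proj [np.float64(205.7), np.float64(261.1), np.float64(321.8), np.float64(249.3)]
[0.52907022 0.19281082 0.145     ] 0.03647212155286916 -112.11369847362978
[0.52860613 0.19587654 0.115     ] 0.03384371585106659 -114.79637182443847
19.425 p [0.4637 0.2458 0.2221] y az 76.0 z [ 0.6236 -0.1554 -0.7662] shift [-0.1124  0.0006 -0.0074] q [-1.4   0.34  0.49  2.28  1.09  0.55 -0.58] w 0.08520709695578393 0.0 F [-1.2 -0.5 -1. ] [0.12 0.66 0.01]
```

The post and rest look fully up (the rest's back-top edge is at row 321, where I predicted it). The band edge is 44.5 mm above the collar, so the mark is at a post height of about 10.8 mm. The lever is at about -114°, still open. I'll regrip with the fingers clear of it.

```bash
python3 -m creep '[[-1,[-0.02,0,-0.03],[0,0,0]],[-1,[-0.05,0,-0.06],[0,10,0]],[-1,[-0.05,0,-0.06],[0,20,0]],[-1,[-0.05,0,-0.06],[0,30,0]],[-1,[-0.05,0,-0.06],[0,40,0]],[-1,[-0.05,0,-0.06],[0,40,0]],[-1,[-0.05,0,-0.06],[0,40,0]],[-1,[-0.05,0,-0.06],[0,40,0]]]' >/dev/null; python3 d.py '[.5428,.2266,.26]'
```

```text
20.425 p [0.463  0.2456 0.2996] y az 76.0 z [ 8.0e-04 -1.5e-03 -1.0e+00] shift [-0.082   0.0009  0.0397] q [-0.87  0.3   0.34  1.79 -0.11  1.07  0.84] w 0.08558479882624195 0.0 F [-1.1  0.7 -0.4] [0.02 0.   0.02]
```

```bash
python3 -m creep '[[-1,[-0.03,0,0],[0,0,10]],[-1,[-0.06,0,0],[0,0,20]],[-1,[-0.082,0.001,0],[0,0,30]],[-1,[-0.082,0.001,0],[0,0,40]],[-1,[-0.082,0.001,0],[0,0,50]],[-1,[-0.082,0.001,0.02],[0,0,60]],[-1,[-0.082,0.001,0.04],[0,0,66]],[-1,[-0.082,0.001,0.04],[0,0,66]],[-1,[-0.082,0.001,0.04],[0,0,66]],[-1,[-0.082,0.001,0.04],[0,0,66]]]' >/dev/null; python3 d.py '[.5428,.2266,.148]'
```

```text
21.675 p [0.5431 0.2276 0.2609] y az 10.1 z [ 1.1e-03  5.0e-04 -1.0e+00] shift [-0.0009 -0.0006  0.1129] q [-0.91  0.49  0.6   1.69 -0.31  1.05 -0.03] w 0.08517181215447522 0.0 F [-0.9  0.8 -0.1] [0.01 0.03 0.02]
```

```bash
python3 -m creep '[[-1,[-0.001,-0.001,0.03],[0,0,0]],[-1,[-0.001,-0.001,0.06],[0,0,0]],[-1,[-0.001,-0.001,0.09],[0,0,0]],[-1,[-0.001,-0.001,0.113],[0,0,0]],[-1,[-0.001,-0.001,0.113],[0,0,0]],[-1,[-0.001,-0.001,0.113],[0,0,0]],[0,[-0.001,-0.001,0.113],[0,0,0]],[1,[-0.001,-0.001,0.113],[0,0,0]],[1,[-0.001,-0.001,0.113],[0,0,0]],[1,[-0.001,-0.001,0.113],[0,0,0]],[1,[-0.001,-0.001,0.113],[0,0,0]],[1,[-0.001,-0.001,0.113],[0,0,0]],[1,[-0.001,-0.001,0.113],[0,0,0]],[1,[-0.001,-0.001,0.113],[0,0,0]]]' ; python3 d.py '[.5428,.2266,.148]'
```

```text
time_s: 23.42
ee_pos: [0.5433, 0.2265, 0.1479]
tcp_rot: [0.643, 0.766, 0.001, 0.001]
ft_force: [5.4, 2.1, 6.1]
width: 0.0482
grasp_force: 61.2
23.425 p [0.5433 0.2265 0.1479] y az 10.0 z [ 0.0026  0.001  -1.    ] shift [ 0.0002 -0.0005 -0.0001] q [-0.85  0.63  0.52  1.8  -0.41  0.82  0.04] w 0.04819910798619258 61.16246975027025 F [5.4 2.1 6.1] [ 0.18 -0.85 -0.01]
```

```bash
for i in 1 2 3; do python3 -m creep '[[1,[0,0.0003,-0.001],[0,0,0]],[1,[0,0.0003,-0.001],[0,0,0]]]' | grep -E 'pos|ft'; done
```

```text
ee_pos: [0.5433, 0.2264, 0.1486]
ft_force: [6.3, 1.2, 1.7]
ee_pos: [0.5432, 0.2264, 0.1487]
ft_force: [8.3, 2.6, -12.2]
ee_pos: [0.5432, 0.2264, 0.149]
ft_force: [12.2, 2.9, -25.3]
```

```bash
python3 -m creep '[[1,[0,0.001,0.01],[0,0,0]],[1,[0,0.001,0.02],[0,0,0]],[1,[0,0.001,0.03],[0,0,0]],[1,[0,0.001,0.04],[0,0,0]],[1,[0,0.001,0.046],[0,0,0]],[1,[0,0.001,0.046],[0,0,0]],[1,[0,0.001,0.046],[0,0,0]]]' ; python3 d.py '[.5433,.2264,.1045]'
python3 - <<'E'
from h import *
a=robot.read_camera('scene')
for l in('collar_top','band_edge','rest_center','lever_grip'):
  for x in robot.mark_of('scene',l)[:1]: print(l,np.round(x['location'],1),x['confidence'])
for z in(.095,.099,.105,.1295):print(z,proj('scene',[.5433,.2264,z]).round(1))
cv2.imwrite('pics/pressed.png',cv2.resize(a[150:250,280:380],None,fx=6,fy=6,interpolation=2))
E
```

```text
time_s: 25.05
ee_pos: [0.5434, 0.2265, 0.1039]
tcp_rot: [0.643, 0.766, -0.0, -0.0]
ft_force: [-5.2, -0.1, 5.0]
width: 0.0477
grasp_force: 70.1
25.05 p [0.5434 0.2265 0.1039] y az 10.0 z [-0.0012 -0.     -1.    ] shift [-0.     -0.0001 -0.0006] q [-0.82  0.69  0.48  1.82 -0.44  0.75  0.07] w 0.047683298875712495 70.08361420361325 F [-5.2 -0.1  5. ] [0.03 1.06 0.03]
collar_top [321.3 208. ] 0.77
rest_center [318.1 199.2] 0.57
lever_grip [319.9 212.5] 0.72
0.095 [322.5 206.6]
0.099 [322.5 205.6]
0.105 [322.5 204.1]
0.1295 [322.6 197.8]
```

View pics/pressed.png

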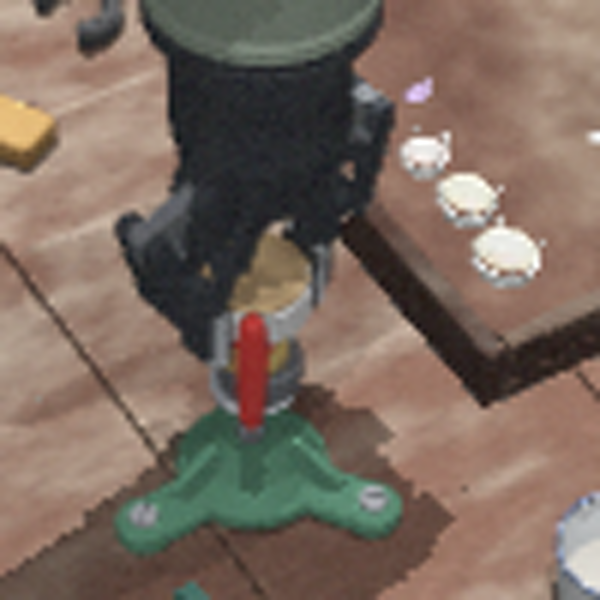

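The post is pressed to its mark and the lever grip stands open in front of the collar, at about (322,212) in the full scene image. Next I sweep the lever home with the other finger.

```bash
python3 -m creep '[[1,[0,0,-0.001],[0,0,0]],[1,[0,0,-0.001],[0,0,0]],[1,[0,0,-0.001],[0,0,0]],[1,[0,0,-0.001],[0,0,-8]],[1,[0,0,-0.001],[0,0,-16]],[1,[0,0,-0.001],[0,0,-24]],[1,[0,0,-0.001],[0,0,-32]],[1,[0,0,-0.001],[0,0,-40]],[1,[0,0,-0.001],[0,0,-48]],[1,[0,0,-0.001],[0,0,-54]],[1,[0,0,-0.001],[0,0,-60]],[1,[0,0,-0.001],[0,0,-65]],[1,[0,0,-0.001],[0,0,-70]],[1,[0,0,-0.001],[0,0,-70]],[1,[0,0,-0.001],[0,0,-70]]]' ; python3 d.py '[.5433,.2264,.105]'
```

```text
time_s: 27.18
ee_pos: [0.5442, 0.2272, 0.1054]
tcp_rot: [0.088, 0.996, 0.001, 0.0]
ft_force: [-1.7, 4.5, 6.3]
width: 0.0481
grasp_force: 72.2
27.175 p [0.5442 0.2272 0.1054] y az 80.0 z [ 6.0e-04  1.1e-03 -1.0e+00] shift [ 0.0007 -0.0009  0.0004] q [-0.6   0.63  0.15  1.81 -0.13  0.71  1.02] w 0.04808662547418134 72.24858293775469 F [-1.7  4.5  6.3] [ 0.82  0.5  -0.11]
```

```bash
for i in 1 2 3; do python3 -m creep '[[1,[0,0,0],[0,0,-1.5]],[1,[0,0,0],[0,0,-3]],[1,[0,0,0],[0,0,-3]]]' >/dev/null; python3 d.py '[.5433,.2264,.105]'; done
python3 - <<'E'
from h import *
robot.read_camera('scene');robot.read_camera('top')
for n in('scene','top'):
  for x in robot.mark_of(n,'lever_grip')[:1]:
    G=atz(n,x['location'],.13);e=G[:2]-[.543,.2266];print(n,x['confidence'],np.round(x['location'],1),G.round(4),np.hypot(*e),np.degrees(np.arctan2(e[1],e[0])))
E
```

```text
27.55 p [0.5442 0.2272 0.1054] y az 83.0 z [ 8.0e-04  1.1e-03 -1.0e+00] shift [ 0.0008 -0.0009  0.0004] q [-0.59  0.63  0.13  1.8  -0.12  0.71  1.06] w 0.04839634784428725 71.42742722964613 F [-2.7  4.7  5.7] [ 0.78  0.37 -0.06]
27.925 p [0.5441 0.2272 0.1054] y az 86.0 z [ 5.e-04  1.e-03 -1.e+00] shift [ 0.0008 -0.0008  0.0004] q [-0.58  0.63  0.12  1.8  -0.11  0.71  1.1 ] w 0.04771172763741728 72.98266794806523 F [-2.6  5.6  6.6] [ 0.76  0.57 -0.27]
28.3 p [0.544  0.2273 0.1054] y az 88.9 z [ 2.0e-04  1.2e-03 -1.0e+00] shift [ 0.0006 -0.0009  0.0004] q [-0.57  0.63  0.1   1.8  -0.09  0.71  1.14] w 0.04770117532778525 79.53142864513211 F [-3.4  5.5  8.4] [ 0.83  0.97 -0.66]
scene 0.72 [330.9 206.2] [0.5463 0.1904 0.13  ] 0.036319196761666374 -84.84164813125915
```

```bash
for i in 1 2 3; do python3 -m creep '[[1,[0,0,0],[0,0,-1.5]],[1,[0,0,0],[0,0,-3]],[1,[0,0,0],[0,0,-3]]]' >/dev/null; python3 d.py '[.5433,.2264,.105]'; done
python3 - <<'E'
from h import *
robot.read_camera('scene')
L=[x['location'] for x in robot.mark_of('scene','lever_grip')[:1]]+[(334.4,207.3)]
for x in L:
    G=atz('scene',x,.13);e=G[:2]-[.543,.2266];print(np.round(x,1),G.round(4),np.hypot(*e),np.degrees(np.arctan2(e[1],e[0])))
E
```

```text
28.875 p [0.5441 0.2276 0.1055] y az 92.0 z [ 6.0e-04  1.5e-03 -1.0e+00] shift [ 0.0008 -0.0012  0.0005] q [-0.56  0.63  0.09  1.8  -0.08  0.71  1.18] w 0.04794717397992594 87.53622483811341 F [-2.6  6.4  9.1] [ 1.07  0.86 -0.23]
29.25 p [0.5438 0.2275 0.1056] y az 94.9 z [-1.0e-04  1.5e-03 -1.0e+00] shift [ 0.0006 -0.0011  0.0006] q [-0.55  0.63  0.07  1.8  -0.07  0.71  1.22] w 0.04826930853405056 93.69722672738135 F [-7.3  6.8 11.8] [ 0.97  1.44 -0.95]
29.625 p [0.5435 0.2274 0.1056] y az 97.9 z [-7.0e-04  1.6e-03 -1.0e+00] shift [ 0.0003 -0.001   0.0006] q [-0.54  0.63  0.06  1.8  -0.06  0.72  1.26] w 0.047961447114311356 100.1542569316598 F [-8.   6.2 14.4] [ 0.87  2.07 -1.65]
[333.4 205.8] [0.5525 0.1883 0.13  ] 0.03943849672537506 -76.05222510047643
[334.4 207.3] [0.552  0.1827 0.13  ] 0.044825678120893914 -78.41240043718284
```

```bash
python3 - <<'E'
from h import *
a0=cv2.imread('pics/scene0.png');a=robot.read_camera('scene');w=robot.read_camera('wrist')
def blob(im):
    h=cv2.cvtColor(im,cv2.COLOR_BGR2HSV)
    red=((h[...,0]<6)|(h[...,0]>172))&(h[...,1]>140)&(h[...,2]>60)
    m=np.zeros_like(red);m[185:235,310:350]=1;red&=m
    n,L,st,ce=cv2.connectedComponentsWithStats(red.astype(np.uint8))
    for i in range(1,n):
        if st[i,4]>4:
            print(st[i],ce[i].round(1)); v,u=np.nonzero(L==i); print([(r,round(u[v==r].mean(),1)) for r in range(v.min(),v.max()+1,3)])
blob(a0);print('now');blob(a)
for ang in(-60,-65.5,-70,-76,-85):
    e=np.array([np.cos(np.radians(ang)),np.sin(np.radians(ang))])*.0365+[.543,.2268]
    print(ang,[proj('scene',[*e,z]).round(1) for z in(.148,.085)])
c=np.hstack([cv2.resize(x[165:245,295:375],None,fx=5,fy=5,interpolation=2) for x in(a0,a)])
cv2.imwrite('pics/cmp.png',c)
E
```

```text
[332 199   5  19  77] [333.8 207.3]
[(199, np.float64(334.0)), (202, np.float64(334.0)), (205, np.float64(334.0)), (208, np.float64(334.0)), (211, np.float64(333.5)), (214, np.float64(333.5)), (217, np.float64(333.5))]
now
[332 203   6  14  51] [334.3 209.8]
[(203, np.float64(336.0)), (206, np.float64(334.5)), (209, np.float64(334.0)), (212, np.float64(334.0)), (215, np.float64(334.0))]
-60 [array([335.1, 198.1]), array([334.3, 214.1])]
-65.5 [array([334.4, 198.9]), array([333.6, 215. ])]
-70 [array([333.7, 199.6]), array([333. , 215.6])]
-76 [array([332.7, 200.4]), array([332.1, 216.4])]
-85 [array([331.1, 201.5]), array([330.4, 217.5])]
```

View pics/cmp.png

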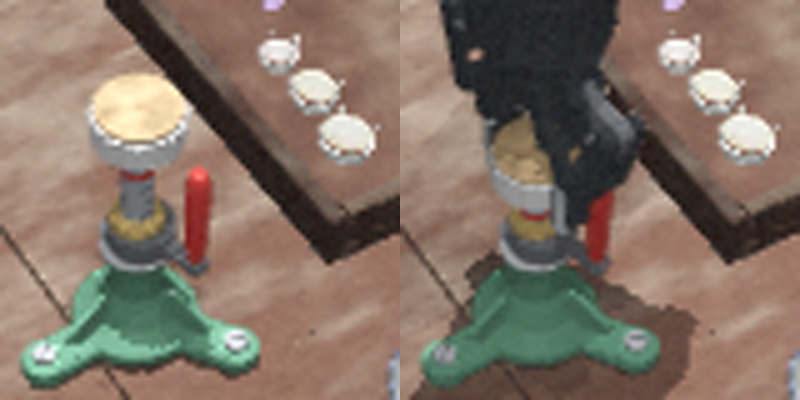

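The lever's lower end is back at its starting pixel (column 334). The band sits right at the collar top, at about (322,208) in the full image. I'll let it settle and hand in.

```bash
python3 -m creep '[[1,[0,0,0],[0,0,0]],[1,[0,0,0],[0,0,0]],[1,[0,0,0],[0,0,0]],[1,[0,0,0],[0,0,0]]]'; python3 d.py '[.5433,.2264,.105]'; python3 -c "
from rig import robot;print(robot.close_job())"
```

```text
time_s: 30.32
ee_pos: [0.5435, 0.2275, 0.1056]
tcp_rot: [-0.069, 0.998, 0.001, -0.0]
ft_force: [-8.7, 6.6, 14.6]
width: 0.0478
grasp_force: 100.1
30.325 p [0.5435 0.2275 0.1056] y az 97.9 z [-7.0e-04  1.5e-03 -1.0e+00] shift [ 0.0003 -0.001   0.0006] q [-0.54  0.63  0.06  1.8  -0.06  0.72  1.26] w 0.04781288078276185 100.11718000927203 F [-8.7  6.6 14.6] [ 0.84  2.07 -1.68]
the job is handed in; nothing more can be done
None
```

I handed the job in at 30.3 s with the rest still gripped, the red band within about 2 mm of the collar top by my measurements, and the lever swept home; the hand-in gave no verdict.

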